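# Clamp the tube carriers on the shaker bed and jog the shaker

### The arm

A 7-joint arm with a two-finger parallel gripper is mounted at the origin on the work surface. World frame = base frame: x ahead of the robot, y to its left, z up, the work surface at z = 0. Lengths are in mm, angles in rad, forces in N, time in s.
With the tool pointing down it reaches from about 400 to 875 mm from the base axis. Payload 19.3 kg.
Tool frame: the origin (TCP) lies at the very end of the fingers, on their centre line; the grasp point (between the pads) lies 19 mm behind it (grip_point_offset is the z of the grasp point in the tool frame, in mm); z points along the fingers, x is the direction in which the jaws open and shut, and the axes are right-handed (so a half turn about z gives the same grasp; the last joint's range is limited). The gripper opens to 85 mm and grips with 20 to 120 N. Pads are 22 mm wide; open, the fingers measure 114 mm over their backs; the gripper's body (76 mm by 85 mm) begins 54 mm behind the grasp point. The pads swing forward as they close: fully open they stand 13 mm farther back than shut.
Start: joints at [-1.188, 0.521, -0.036, 1.599, 0.021, 1.021, -0.113], TCP at [273.445, 561.999, 231.291] pointing down, gripper open.
Joint ranges: [-2.91, 2.91], [-0.3, 2.13], [-1.5, 1.42], [0.17, 2.43], [-1.26, 4.41], [0.16, 1.93], [-2.52, 2.52]. Speed limits (rad/s): [1.89, 1.89, 2.39, 2.39, 3.01, 3.01, 3.01].

### API

Orientations are given as a 3x3 rotation matrix whose columns are the frame's x, y, z axes.
In Python, from workcell import movep, movel, goto_joints, open_gripper, clamp, wait, inverse_kinematics, read_state, camera, PlanningError, finish_job, grip_point_offset gives the robot as it stands. Calls block until the motion is done:
- movep(position, orientation): joint-space move of the TCP to a pose.
- movel(position, frame=None, max_speed=150, guard=None): straight line of the TCP; frame=None keeps the orientation; max_speed is the mean speed in mm/s. With guard (N) it stops when the force on the tool has changed by that much, and returns True; else False.
- goto_joints(angles): joint-space move.
- open_gripper() and clamp(): open the fingers fully, or close them until they stop; the grip force is fixed at half the most.
- wait(seconds).
- inverse_kinematics(position, orientation): joint angles nearest the present ones, or None.
- read_state(): the state.
- camera(name): name is "side" or "top" or "wrist"; returns a dict with "image" (400x640x3 uint8, blue, green, red), "range_z" (400x640 float32, mm along the optical axis (not along the pixel's ray), 0 where there is no reading), "fx", "fy", "cx", "cy" (pixels), "dist_coeffs" ([k1, k2, p1, p2, k3] as OpenCV has them; the pictures are not rectified), "cam_to_world" (4x4, takes a point from camera to world coordinates). Camera axes: x right, y up, looking along -z (the intrinsics and any distortion apply to the point x, -y, -z); pixel columns grow to the right and rows downward; lengths in mm; the calibration is good to about 2 mm. A picture is of the moment at which its call begins.
A pose or a line that the arm cannot do raises PlanningError and nothing moves.
- finish_job(): hands the job in, once; it reports no verdict.
The state is a dict: "time": time; "qpos": joint angles; "qvel": joint speeds; "joint_efforts": joint torques, N m; "eef_pos": TCP position; "tool_rot": TCP orientation; "ft_force": force on the tool from outside, world axes, zero at the start; "torque": the same for the moment, N m; "finger_gap": finger opening in mm.
Only numpy, scipy, OpenCV 4.12 (cv2) and the standard library are available. Lean on these libraries where they do the work, as an engineer would, in place of code of your own. Each camera call takes 0.05 s, during which the arm holds its last target.

### The job

Stand all the teal tube carriers side by side on the shaker's clamp bed between the fixed jaw and the moving jaw, square across the middle of the bed with their long sides facing the jaws. Squeeze the carriage's yellow quick-release lever, slide the jaw lightly up to the row, let the lever go so that it locks, and then screw it tight with the black wing knob until the sprung orange pad is pushed more than half-way into its jaw. Last, press the blue pedal fully down to its stop, hold it there for two seconds and let it come up again; leave the carriers clamped and do not disturb the other lab things.

Things in the scene. Friction and masses are not known exactly. Their poses are not given: they have to be found in the camera images.
- carrier1_mid (a point): Centre of a tube carrier, 38 mm above its underside. Teal base 110 (own x) by 40 (own y) by 36 mm high; on it a central white grip block 36 (x) by 30 mm (y), from 36 to 76 mm above the underside; a round flat cap either side; z up, 0.2 kg. Take it across the block's 36 mm, 58 mm above the underside, fingertips above the base. Two to four are present, all alike, the same after half a turn.
- carrier2_mid (a point): Centre of a tube carrier, 38 mm above its underside. Teal base 110 (own x) by 40 (own y) by 36 mm high; on it a central white grip block 36 (x) by 30 mm (y), from 36 to 76 mm above the underside; a round flat cap either side; z up, 0.2 kg. Take it across the block's 36 mm, 58 mm above the underside, fingertips above the base. Two to four are present, all alike, the same after half a turn.
- carrier3_mid (a point): Centre of a tube carrier, 38 mm above its underside. Teal base 110 (own x) by 40 (own y) by 36 mm high; on it a central white grip block 36 (x) by 30 mm (y), from 36 to 76 mm above the underside; a round flat cap either side; z up, 0.2 kg. Take it across the block's 36 mm, 58 mm above the underside, fingertips above the base. Two to four are present, all alike, the same after half a turn.
- carrier4_mid (a point): Centre of a tube carrier, 38 mm above its underside. Teal base 110 (own x) by 40 (own y) by 36 mm high; on it a central white grip block 36 (x) by 30 mm (y), from 36 to 76 mm above the underside; a round flat cap either side; z up, 0.2 kg. Take it across the block's 36 mm, 58 mm above the underside, fingertips above the base. Two to four are present, all alike, the same after half a turn.
- row_start (a point): Top of the aluminium bed (20 mm above the bench) at the middle of the fixed grey jaw's inner face (jaw 116 mm wide, 56 mm high). Clamp frame: x across the bed (130 mm wide), y along it towards the fixed jaw, z up. The row of carriers runs from here to -y, 40 mm each, their own x along the clamp's x; room for four set loosely. Fixed to the bench.
- pad_face (a point): Middle of the front face of the moving jaw's orange pad (100 mm wide, 44 mm high), 26 mm above the bed top; axes as the clamp's, y towards the fixed jaw.
- squeeze_grip (a point): On the carriage, 95 mm above the bed top; axes as the clamp's. A fixed black paddle (outer face 14 mm to -x) and the yellow lever paddle (outer face 28 mm to +x at rest, 14 mm squeezed), both 36 mm wide along y, tops 19 mm above this point, free to 45 mm below. Centre the gripper here, squeeze both from above, closing along x (9 to 12 N); then move along y, the carriage follows.
- lever (a joint): Quick-release lever, rad: about 0 at rest (carriage locked by its brake foot on the bed), 0.22 fully squeezed (free to slide above about 0.05). Springs back when let go.
- carriage (a joint): Position of the carriage along the bed, m: 0 at the far end from the fixed jaw, grows towards it, up to 0.26. Slides with about 2 N when the lever is squeezed; locked (holds about 30 N) otherwise.
- screw_grip (a point): On the vertical axis of the black wing knob on the carriage, at the height to grip. Wing 14 mm thick, 64 mm long, from 22 mm below to 14 mm above this point; the carriage's top is 40 mm below. Its long axis is this point's own y (the clamp's y when the screw reads 0). 95 mm from the lever along y.
- screw (a joint): Angle of the wing knob, rad: 0 fully backed off, grows clockwise seen from above, up to 14. Each rad drives the jaw and pad 1.27 mm towards the fixed jaw out of the carriage. Stays where left; turns with about 0.15 N m.
- pad (a joint): How far the sprung pad is pushed back into the moving jaw, m: 0 free, 0.006 fully in. Spring 3 N per mm. It begins to sink only once the pad presses the row against the fixed jaw; more than 0.003 is more than half-way.
- pedal_tread (a point): Where to press: middle of the black rubber tread on top of the blue pedal plate, 105 mm from its hinge; own -x points from the hinge to the pedal's free end (it tilts with the pedal). The plate is 70 mm wide. Pressing from above with shut fingers takes 4 N at first and 8 N at the stop; the point sinks about 23 mm. The pedal's base is fixed to the bench.
- pedal (a joint): Pedal angle, rad: 0 up, 0.22 down on its stop. Springs back.
- media_bottle: Bystander: amber bottle with blue cap, 68 mm diameter, 130 mm high, origin under its centre; leave alone.
- tip_box: Bystander: light blue pipette tip box 120 x 86 x 72 mm, origin under its centre; leave alone.
- culture_flask: Bystander: pale flat flask 90 x 70 x 32 mm with a red cap, origin under its body's centre; leave alone.
Not all that is in view belongs to the job. Leave any pink look-alike of the part that bears carrier1_mid alone.

How it is judged (in metres and radians):
On the way, in this order (a step that is already met when the one before it is completed fails the run):
1. every carrier stands upright on the bed, across it, between the jaws (x of carrier1_mid in the frame of row_start between -0.02 and 0.02 m and y of carrier1_mid in the frame of row_start between -0.2 and -0.014 m and z of carrier1_mid in the frame of row_start between 0.032 and 0.044 m and angle between each of carrier1_mid, carrier2_mid, carrier3_mid, carrier4_mid's own z axis and vertical below 0.12 rad and angle between the x axis of each of carrier1_mid, carrier2_mid, carrier3_mid, carrier4_mid and the x axis of row_start, either way round below 0.15 rad and x of carrier2_mid in the frame of row_start between -0.02 and 0.02 m and y of carrier2_mid in the frame of row_start between -0.2 and -0.014 m and z of carrier2_mid in the frame of row_start between 0.032 and 0.044 m and x of carrier3_mid in the frame of row_start between -0.02 and 0.02 m and y of carrier3_mid in the frame of row_start between -0.2 and -0.014 m and z of carrier3_mid in the frame of row_start between 0.032 and 0.044 m and x of carrier4_mid in the frame of row_start between -0.02 and 0.02 m and y of carrier4_mid in the frame of row_start between -0.2 and -0.014 m and z of carrier4_mid in the frame of row_start between 0.032 and 0.044 m), for 0.2 s.
2. with the lever squeezed, the jaw has been slid up to the row (pad within 12 mm of a carrier) (value of joint lever above 0.12 rad and ((y of carrier1_mid in the frame of pad_face between 0 and 0.032 m and z of carrier1_mid in the frame of row_start above 0.03 m and x of carrier1_mid in the frame of row_start between -0.03 and 0.03 m) or (y of carrier2_mid in the frame of pad_face between 0 and 0.032 m and z of carrier2_mid in the frame of row_start above 0.03 m and x of carrier2_mid in the frame of row_start between -0.03 and 0.03 m) or (y of carrier3_mid in the frame of pad_face between 0 and 0.032 m and z of carrier3_mid in the frame of row_start above 0.03 m and x of carrier3_mid in the frame of row_start between -0.03 and 0.03 m) or (y of carrier4_mid in the frame of pad_face between 0 and 0.032 m and z of carrier4_mid in the frame of row_start above 0.03 m and x of carrier4_mid in the frame of row_start between -0.03 and 0.03 m))), for 0.1 s.
3. the lever is let go with the jaw at the row, the pad not yet pushed in more than 2 mm (value of joint lever below 0.05 rad and value of joint pad below 0.002 m and ((y of carrier1_mid in the frame of pad_face between 0 and 0.032 m and z of carrier1_mid in the frame of row_start above 0.03 m and x of carrier1_mid in the frame of row_start between -0.03 and 0.03 m) or (y of carrier2_mid in the frame of pad_face between 0 and 0.032 m and z of carrier2_mid in the frame of row_start above 0.03 m and x of carrier2_mid in the frame of row_start between -0.03 and 0.03 m) or (y of carrier3_mid in the frame of pad_face between 0 and 0.032 m and z of carrier3_mid in the frame of row_start above 0.03 m and x of carrier3_mid in the frame of row_start between -0.03 and 0.03 m) or (y of carrier4_mid in the frame of pad_face between 0 and 0.032 m and z of carrier4_mid in the frame of row_start above 0.03 m and x of carrier4_mid in the frame of row_start between -0.03 and 0.03 m))), for 0.2 s.
4. the jaw is screwed tight: pad pushed in more than 3 mm, lever at rest, all carriers in the row (all of step 1 and value of joint pad above 0.003 m and value of joint lever below 0.05 rad), for 0.3 s.
5. the pedal is held on its stop for 1.5 s with the jaw tight (value of joint pedal above 0.19 rad and value of joint pad above 0.0025 m), for 1.5 s.
At the end, for the whole second after the job is handed in: All carriers stand on the bed between the jaws (within 20 mm of the bed's middle line, upright within 7 degrees, square to the bed within 8 degrees), at rest; the pad is pushed in more than 3 mm, the lever is at rest (locked), the pedal is up again (all of step 4 and value of joint pedal below 0.03 rad and linear speed of each of carrier1, carrier2, carrier3, carrier4 below 0.02 m/s); the robot touches nothing.
It fails at once if the media bottle is moved more than 4 cm (distance of media_bottle from where it was at the start of the episode above 0.04 m).
It fails at once if the tip box is moved more than 4 cm (distance of tip_box from where it was at the start of the episode above 0.04 m).
It fails at once if the culture flask is moved more than 4 cm (distance of culture_flask from where it was at the start of the episode above 0.04 m).
Of carrier1, carrier2, carrier3, carrier4 only 2 to 4 are there at a start; the rules pass over those that are not, and their reading is None.
At some moment in a run one of carrier1, carrier2, carrier3, carrier4 may be knocked a few centimetres aside while the robot is not near it.
Once in a run the grip may slacken for a moment while it holds something.
It also fails if it takes over 210 s, if anything falls off the work surface, if the arm or the gripper's body presses on something with over 40 N, if the wrist force passes 120 N, or if a joint passes its speed limit or range.

## Working session

There is one attempt and no reset: what is moved stays moved. The work goes in short steps, each a Python script; the robot and the scene stay as the last script left them, time stands still between calls to the robot, and variables do not carry over. Pictures are saved under pics/ and viewed, and the job is handed in when it is done.

```bash
ls; mkdir -p pics
python3 - <<'E'
from workcell import *
import cv2
s=read_state();print(s)
for n in("top","side","wrist"):
    c=camera(n);cv2.imwrite(f"pics/{n}0.png",c["image"]);print(n,c["fx"],c["fy"],c["cx"],c["cy"],c["dist_coeffs"],c["cam_to_world"])
print(grip_point_offset)
E
```

```text
pics
{'time': 0.0, 'qpos': array([-1.18817065,  0.52200322, -0.0363205 ,  1.60001185,  0.02118708,
        1.02107575, -0.1127908 ]), 'qvel': array([-0.0003531 ,  0.00030791, -0.00090614, -0.00379489,  0.00025437,
       -0.00127243,  0.00054343]), 'joint_efforts': array([-1.53517165e-03, -9.27092457e+01,  1.97921544e+00, -3.69938743e+01,
        1.78558391e-02,  8.12191225e-03, -2.78463835e-05]), 'eef_pos': array([273.32966531, 561.69223617, 230.73114706]), 'tool_rot': array([[ 4.37520021e-01,  8.99208570e-01, -4.22050327e-04],
       [ 8.99207983e-01, -4.37520219e-01, -1.03059555e-03],
       [-1.11137590e-03,  7.13951629e-05, -9.99999380e-01]]), 'ft_force': array([-0.31267927, -0.50346427,  0.79188559]), 'torque': array([-0.01152675,  0.06478624,  0.02109117]), 'finger_gap': 85.57524673752349}
top 481.97060141274 481.97060141274 316.70594079822257 204.13467266826672 [0.0145213 0.        0.        0.        0.       ] [[-1.67961049e-02  9.88326239e-01 -1.51423695e-01  2.38411375e+02]
 [-9.99834183e-01 -1.55363234e-02  9.49893450e-03 -1.83114831e+01]
 [ 7.03547872e-03  1.51558131e-0
[... 230 characters left out ...]
   ] [[ 7.97012611e-01  4.27770099e-01 -4.26360928e-01 -2.83702140e+01]
 [-6.03859577e-01  5.77448087e-01 -5.49460934e-01 -6.78806609e+02]
 [ 1.11583441e-02  6.95389423e-01  7.18546479e-01  9.26533869e+02]
 [ 0.00000000e+00  0.00000000e+00  0.00000000e+00  1.00000000e+00]]
wrist 298.167288622544 298.167288622544 317.930883234399 200.88769501927862 [-0.05269296  0.          0.          0.          0.        ] [[ 4.38108640e-01 -8.54028610e-01 -2.80527988e-01  2.00533282e+02]
 [ 8.98920968e-01  4.15748159e-01  1.38183075e-01  5.97480656e+02]
 [-1.38330434e-03 -3.12711690e-01  9.49847085e-01  3.74515257e+02]
 [ 0.00000000e+00  0.00000000e+00  0.00000000e+00  1.00000000e+00]]
-18.700000000000003
```

View pics/top0.png

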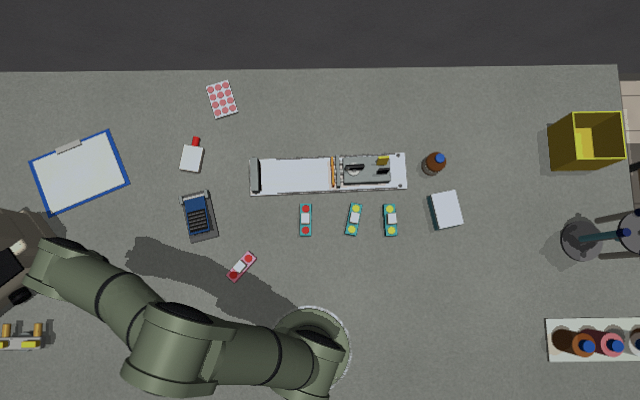

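View pics/side0.png

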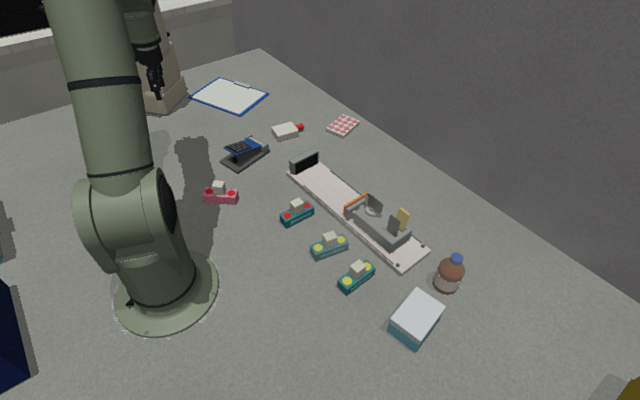

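View pics/wrist0.png

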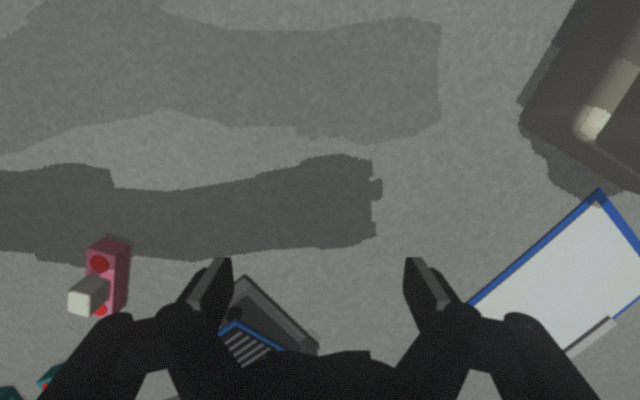

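The top view shows three teal carriers at about (305,219), (354,219) and (391,219), and the pink look-alike at (240,266). The clamp bed runs from the fixed jaw (255,174) to the carriage (365,168). The pedal is at (199,216), the bottle at (433,162) and the tip box at (445,210).

```bash
cat > h.py <<'E'
from workcell import *
import cv2, numpy as np
def rays(c,px):
    K=np.array([[c["fx"],0,c["cx"]],[0,c["fy"],c["cy"]],[0,0,1]])
    u=cv2.undistortPoints(np.asarray(px,float).reshape(-1,1,2),K,np.array(c["dist_coeffs"])).reshape(-1,2)
    d=np.c_[u[:,0],-u[:,1],-np.ones(len(u))]
    T=c["cam_to_world"]; return T[:3,3],d@T[:3,:3].T
def onplane(c,px,z):
    o,d=rays(c,px); t=(z-o[2])/d[:,2]; return o+d*t[:,None]
def cloud(c):
    h,w=c["range_z"].shape; v,u=np.mgrid[:h,:w]
    o,d=rays(c,np.c_[u.ravel(),v.ravel()])
    P=o+d*c["range_z"].ravel()[:,None]; return P.reshape(h,w,3)
def hsv(c): return cv2.cvtColor(c["image"],cv2.COLOR_BGR2HSV)
def save(c,n,box=None,f=1):
    im=c["image"]
    if box: im=im[box[1]:box[3],box[0]:box[2]]
    cv2.imwrite("pics/"+n,cv2.resize(im,None,fx=f,fy=f,interpolation=cv2.INTER_CUBIC))
def blobs(m,amin=30):
    n,l,st,ce=cv2.connectedComponentsWithStats(m.astype(np.uint8))
    return [(st[i,4],ce[i],l==i) for i in range(1,n) if st[i,4]>=amin]
def down(a):
    "tool pointing down, tool x at angle a in world xy"
    c,s=np.cos(a),np.sin(a); return np.array([[c,s,0],[s,-c,0],[0,0,-1.]])
E
python3 - <<'E'
from h import *
c=camera("top");save(c,"topz.png",(170,130,470,290),2.6)
P=cloud(c);H=hsv(c);print((c["range_z"]>0).mean())
teal=(H[...,0]>80)&(H[...,0]<98)&(H[...,1]>120)&(H[...,2]>50)
teal=cv2.morphologyEx(teal.astype(np.uint8),cv2.MORPH_CLOSE,np.ones((5,5)))
for a,ce,m in blobs(teal,60):
    cn,_=cv2.findContours(m.astype(np.uint8),0,2); hull=cv2.convexHull(cn[0])
    q=onplane(c,hull.reshape(-1,2),36)[:,:2].astype(np.float32); print(a,ce,cv2.minAreaRect(q), np.percentile(P[m][:,2],[10,50,90]))
# region map of heights
for r in range(145,205,3): print(r,[int(P[r,x,2]) for x in range(245,412,6)])
E
```

```text
0.99588671875
128 [352.0703125 220.359375 ] ((436.662353515625, -157.9517822265625), (38.3070182800293, 109.13006591796875), 77.0679702758789) [28.92743063 34.3799477  40.37587425]
127 [304.81102362 221.01574803] ((437.1524963378906, 5.272394180297852), (37.83185958862305, 106.85722351074219), 89.1405258178711) [28.00313247 34.86310484 38.88030676]
106 [387.88679245 223.76415094] ((430.9852600097656, -283.26214599609375), (105.58381652832031, 38.68191909790039), 2.5541646480560303) [29.13123677 33.65112706 38.2376021 ]
145 [3, -1, -2, -4, -2, -2, 2, 3, 0, 0, 1, 6, 2, -4, 3, -8, -2, 6, -4, -5, -1, 4, 0, -1, -5, -1, -2, -12]
148 [1, -4, 3, 1, 1, -7, 5, -4, -2, -1, -3, -2, 0, 0, 3, -3, -3, -3, 3, -1, -4, 5, 4, -1, -1, -3, 0, -3]
151 [2, -3, -5, 0, -7, -1, 8, -1, 0, -4, 4, 0, 1, 4, -1, 8, 3, 5, -9, -3, -1, -9, 4, 6, -15, -5, 0, 3]
154 [0, -3, -2, 4, -2, 2, -1, 5, -2, -3, 1, 1, -6, 0, -1, 9, 0, -8, -6, -1, -1, 22, 17, 25, 14, 13, 17, -4]
157 [0, -2, -4, 1, 1, -3, -1, -2, -4, -1, 13, 20, 15, 18, 21, 69, 18, 20, 62, 71, 66, 67, 66, 142, 18, 18, 18, 0]
160 [4, 77, 73, 16, 1674, 20, 14, 18, 1
[... 970 characters left out ...]
21, 56, 40, 40, 41, 26, 18, 21, 19, 20, 20, -1]
187 [-5, 74, 71, 19, 16, 19, 21, 22, 15, 27, 25, 21, 34, 21, 20, 18, 16, 21, 23, 13, 21, 22, 23, 15, 12, 15, 21, -4]
190 [6, 75, 80, 19, 25, 20, 20, 19, 21, 16, 17, 19, 16, 19, 19, 18, 24, 21, 12, 22, 20, 15, 22, 12, 2, -1, -11, -1]
193 [0, 14, 28, 14, 16, 22, 24, 14, 19, 19, 17, 8, 10, 3, 1, -2, -8, -2, 0, 0, 4, -2, 3, 1, 0, 7, -4, 0]
196 [-4, 18, 4, 5, -1, -6, 3, -1, 8, 2, -5, 1, -6, 0, -1, -1, 6, -4, -5, 0, -6, 1674, -5, -5, -10, 1, -1, 0]
199 [0, -3, 2, -1, 2, -5, 1, -2, -2, -2, 3, -3, -3, -1, -4, 0, 1, -1, 4, 0, -4, 0, -3, 0, -4, 5, -4, 3]
202 [0, 3, 0, 3, -1, -7, -9, -7, 0, -5, 3, 0, 4, 0, -1, 0, 0, -6, 1, 0, -6, 3, -1, -2, 4, -7, -4, -1]
```

View pics/topz.png

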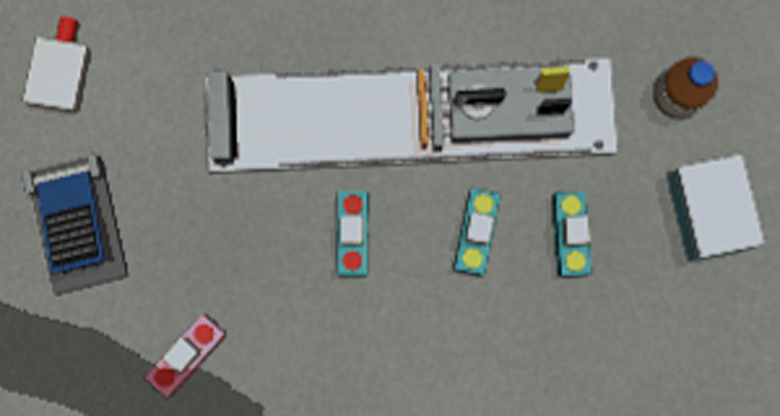

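Run:
```python
from h import *
c=camera("top")
f=2.6;pp=lambda u,v:(170+u/f,130+v/f)
print("bed corners",onplane(c,[pp(205,75),pp(211,172),pp(616,152),pp(610,59)],20).round(1))
print("fixed jaw inner bot/top",onplane(c,[pp(237,115)],20).round(1),onplane(c,[pp(229,115)],76).round(1))
print("knob",onplane(c,[pp(482,97)],121).round(1),"yel,blk",onplane(c,[pp(553,75),pp(553,104)],134).round(1))
print("pad top",onplane(c,[pp(425,108)],66).round(1))
print("pedal",onplane(c,[pp(72,235)],40).round(1))
# look poses
for p in([520,60,330],[560,-150,330],[480,-120,330]):
    q=inverse_kinematics(p,down(0.0)); q2=inverse_kinematics(p,down(np.pi)); print(p,q,q2)
```

```text
bed corners [[ 656.9  201.9   20. ]
 [ 523.6  193.3   20. ]
 [ 542.4 -350.3   20. ]
 [ 670.9 -347.9   20. ]]
fixed jaw inner bot/top [[601.  158.6  20. ]] [[588.9 163.   76. ]]
knob [[ 597.5 -163.   121. ]] yel,blk [[ 621.5 -252.3  134. ]
 [ 584.1 -250.9  134. ]]
pad top [[596.5 -92.8  66. ]]
pedal [[439.3 372.1  40. ]]
[520, 60, 330] [-0.61015028  0.28388827  0.48829927  1.75394911 -0.14515305  1.13948754
 -0.07754312] [ 0.65847155  0.51182991 -1.26632576  1.69503421  0.50414079  1.31425673
  2.4361251 ]
[560, -150, 330] [-0.30225136  0.42386166  0.66347106  1.61935673 -0.2758814   1.19404962
  0.42059824] [-0.57381458  0.65296319  1.23236788  1.63057434 -0.63314988  1.31935563
 -2.38111766]
[480, -120, 330] [-0.42338807  0.25007623  0.67991555  1.82672777 -0.1733417   1.12469806
  0.316534  ] [-0.76101234  0.44505203  1.24589986  1.8375141  -0.45474554  1.19129764
 -2.50980643]
```

Run:
```python
from h import *
for i,p in enumerate(([560,100,330],[560,-190,330],[430,-140,330])):
    done=False
    for a in(np.pi/2,-np.pi/2):
        try: movep(p,down(a));done=True;break
        except PlanningError as e: print(p,a,e)
    wait(.3)
    c=camera("wrist");save(c,f"w1_{i}.png");np.save(f"w1_{i}.npy",c,allow_pickle=True);print(i,a,read_state()["time"],c["cam_to_world"][:3,3])
```

```text
0 1.5707963267948966 2.5917 [479.01514118 100.73777746 473.65901523]
1 1.5707963267948966 4.0583 [ 479.27704988 -188.90295939  473.73339367]
2 1.5707963267948966 5.025 [ 349.49950128 -139.68864338  473.48254149]
```

View pics/w1_0.png

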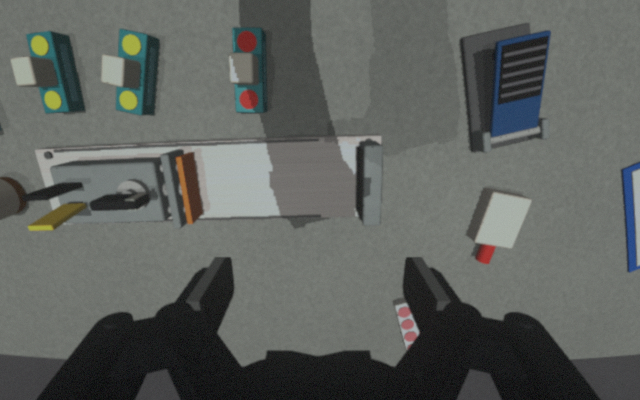

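View pics/w1_1.png

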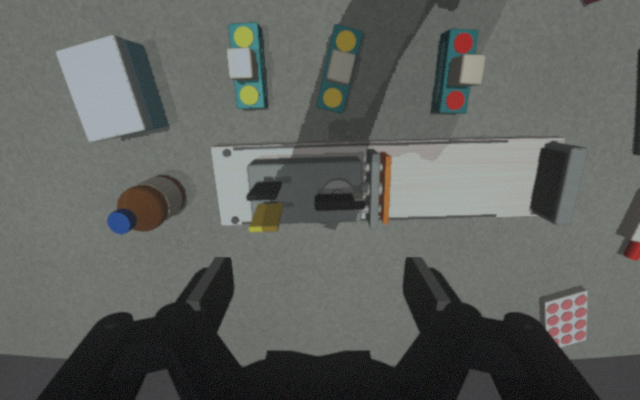

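View pics/w1_2.png

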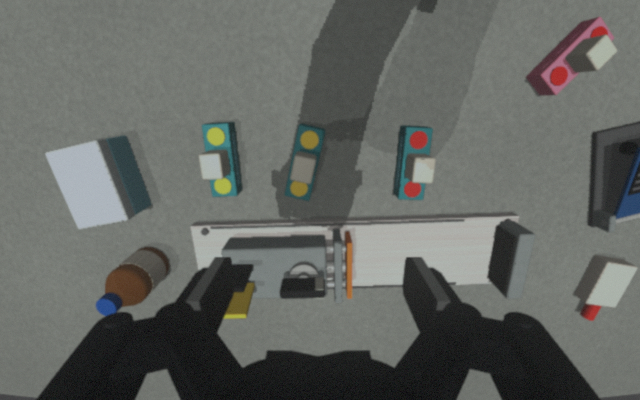

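Run:
```python
from h import *
c=np.load("w1_0.npy",allow_pickle=True).item();save(c,"z0.png",(150,120,400,240),3.2)
c=np.load("w1_1.npy",allow_pickle=True).item();save(c,"z1.png",(205,130,405,240),4)
```

```text
(no output)
```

View pics/z0.png

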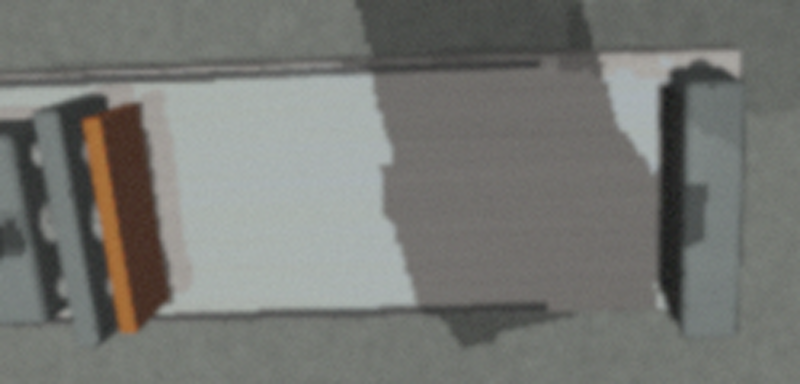

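View pics/z1.png

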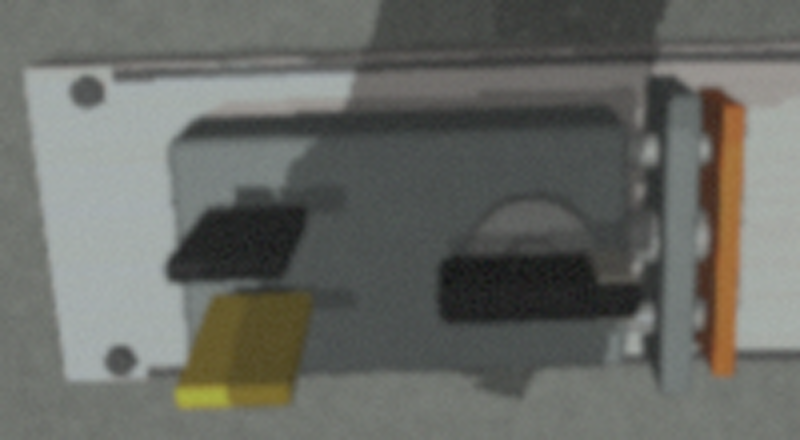

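Run:
```python
from h import *
c0=np.load("w1_0.npy",allow_pickle=True).item();c1=np.load("w1_1.npy",allow_pickle=True).item();c2=np.load("w1_2.npy",allow_pickle=True).item()
z0=lambda u,v:(150+u/3.2,120+v/3.2); z1=lambda u,v:(205+u/4,130+v/4)
print("jaw top in",onplane(c0,[z0(683,83),z0(686,337)],76).round(1),"bot",onplane(c0,[z0(660,85),z0(660,308)],20).round(1))
print("bed left end",onplane(c1,[z1(25,68),z1(66,380)],20).round(1),"right near",onplane(c0,[z0(740,50)],20).round(1))
print("pad top front edge", onplane(c0,[z0(102,118),z0(133,333)],68).round(1),onplane(c1,[z1(745,105),z1(735,373)],68).round(1))
for n,c in(("c0",c0),("c1",c1),("top",camera("top"))):
    P=cloud(c);sel=(P[...,2]>112)&(P[...,2]<128)&(P[...,0]>540)&(P[...,0]<680)&(P[...,1]>-215)&(P[...,1]<-110)
    q=P[sel];print(n,len(q),np.percentile(q,[3,50,97],axis=0).round(1) if len(q)>5 else "")
    sel=(P[...,2]>120)&(P[...,2]<140)&(P[...,0]>540)&(P[...,0]<680)&(P[...,1]>-300)&(P[...,1]<-215)
    H=hsv(c);ye=(H[...,0]>20)&(H[...,0]<35)&(H[...,1]>120)
    for m in(sel&ye,sel&~ye):
        q=P[m];print("  pad",len(q),np.percentile(q,[3,50,97],axis=0).round(1) if len(q)>5 else "")
for n,c in(("c0",c0),("c1",c1),("c2",c2)):
    H=hsv(c);teal=(H[...,0]>80)&(H[...,0]<98)&(H[...,1]>100)&(H[...,2]>40)
    P=cloud(c);w=(P[...,2]>67)&(P[...,2]<85)&(P[...,0]>380)&(P[...,0]<500)&(P[...,1]>-320)&(P[...,1]<60)
    for a,ce,m in blobs(w,60):
        q=onplane(c,np.argwhere(m)[:,::-1],76); print(n,"block",a,cv2.minAreaRect(q[:,:2].astype(np.float32)))
    for a,ce,m in blobs(cv2.morphologyEx(teal.astype(np.uint8),cv2.MORPH_CLOSE,np.ones((9,9))),200):
        pts=P[m];k=(pts[:,2]>30)&(pts[:,2]<44);k=pts[k]
        print(n,"base",a,cv2.minAreaRect(k[:,:2].astype(np.float32)))
```

```text
jaw top in [[533.  161.1  76. ]
 [647.  167.7  76. ]] bot [[541.6 158.7  20. ]
 [654.6 163.1  20. ]]
bed left end [[ 542.2 -351.5   20. ]
 [ 670.7 -348.5   20. ]] right near [[525.1 195.7  20. ]]
pad top front edge [[548.3 -87.4  68. ]
 [648.6 -87.1  68. ]] [[548.3 -88.4  68. ]
 [647.4 -84.5  68. ]]
c0 636 [[ 591.8 -189.3  113.6]
 [ 597.5 -157.3  124.1]
 [ 605.5 -130.1  126.1]]
  pad 229 [[ 618.5 -270.   120.7]
 [ 620.1 -251.1  133.3]
 [ 626.7 -237.7  139.9]]
  pad 305 [[ 581.8 -272.7  120.7]
 [ 585.1 -251.5  133.4]
 [ 628.3 -238.1  139.4]]
c1 641 [[ 592.  -192.3  113.7]
 [ 597.  -161.7  124. ]
 [ 605.2 -133.4  125.9]]
  pad 288 [[ 618.  -271.1  120.9]
 [ 620.1 -256.1  133.1]
 [ 627.5 -239.7  139.9]]
  pad 286 [[ 581.4 -273.3  121.1]
 [ 583.8 -256.5  134. ]
 [ 624.8 -240.1  137.6]]
top 0 
  pad 39 [[ 619.8 -269.7  123.9]
 [ 623.8 -254.5  134.3]
 [ 630.8 -238.3  139.3]]
  pad 2 
c0 block 752 ((435.90692138671875, 5.812468528747559), (30.783498764038086, 36.07534408569336), 89.37769317626953)
c0 block 762 ((435.8208312988281, -157.35592651367188), (35.16218948364258, 36.37853240966797)
[... 1160 characters left out ...]
2406616211)
c2 block 618 ((430.10809326171875, -284.69586181640625), (33.24787139892578, 35.97832107543945), 89.7791748046875)
c2 block 581 ((433.70953369140625, -161.25567626953125), (29.83994483947754, 36.955482482910156), 77.3270034790039)
c2 block 586 ((435.41351318359375, 2.685323715209961), (31.485538482666016, 37.33659744262695), 88.91336822509766)
c2 base 708 ((429.5980529785156, -285.56591796875), (108.21426391601562, 39.25371170043945), 2.2345705032348633)
c2 base 324 ((402.206298828125, -153.26882934570312), (36.986305236816406, 41.584903717041016), 78.27887725830078)
c2 base 709 ((434.88470458984375, 3.5572261810302734), (38.993263244628906, 107.98612213134766), 88.2625503540039)
```

Run:
```python
from h import *
R=lambda q:cv2.minAreaRect(q[:,:2].astype(np.float32))
for n in("w1_0","w1_1"):
    c=np.load(n+".npy",allow_pickle=True).item();P=cloud(c);im=c["image"];H=hsv(c)
    X,Y,Z=P[...,0],P[...,1],P[...,2]
    reg=(X>500)&(X<700)
    def rep(name,m):
        for a,ce,mm in blobs(cv2.morphologyEx(m.astype(np.uint8),cv2.MORPH_OPEN,np.ones((3,3))),100): print(n,name,a,[np.round(t,1) for t in R(P[mm])],np.median(Z[mm]).round(1))
    rep("jawtop",reg&(Z>69)&(Z<83)&(Y>130)&(Y<220))
    rep("carriage",reg&(Z>62)&(Z<74)&(Y<-100)&(Y>-320))
    rep("bed",reg&(Z>14)&(Z<28)&(Y>-400)&(Y<250))
    rep("knob",reg&(Z>110)&(Z<128)&(Y>-215)&(Y<-110))
    rep("paddles",reg&(Z>125)&(Z<142)&(Y>-300)&(Y<-220))
    m=reg&(Z>28)&(Z<65)&(Y>130)&(Y<170)&(X>550)&(X<630);print("inner face med",np.median(P[m],axis=0).round(1))
```

```text
w1_0 jawtop 1717 [array([588.7, 173.7]), array([113.6,  30.2]), np.float64(1.7)] 76.7
w1_0 carriage 625 [array([ 597.4, -108.1]), array([108.6,  13.5]), np.float64(0.9)] 72.1
w1_0 carriage 4477 [array([ 601.1, -205.9]), array([ 90.7, 160.8]), np.float64(2.0)] 71.0
w1_0 bed 15192 [array([596.7, -77.2]), array([129.9, 550.4]), np.float64(1.6)] 21.1
w1_0 knob 659 [array([ 599.4, -161.9]), array([15.1, 65.4]), np.float64(1.6)] 124.0
w1_0 paddles 204 [array([ 585.7, -255.8]), array([ 7.8, 36.2]), np.float64(0.6)] 134.3
w1_0 paddles 303 [array([ 623.6, -255.2]), array([10.2, 36. ]), np.float64(2.5)] 137.8
inner face med [585.3 158.5  45.6]
w1_1 jawtop 1663 [array([589.4, 172.9]), array([115.7,  31.5]), np.float64(1.8)] 76.5
w1_1 carriage 600 [array([ 598.1, -109.8]), array([108.2,  12.3]), np.float64(1.4)] 72.6
w1_1 carriage 4428 [array([ 600.8, -206.9]), array([ 90.1, 158.6]), np.float64(1.9)] 70.8
w1_1 bed 16414 [array([596.9, -77.2]), array([130.7, 550.4]), np.float64(1.7)] 21.1
w1_1 knob 664 [array([ 599.4, -162.7]), array([14.5, 62.5]), np.float64(1.9)] 124.0
w1_1 paddles 227 [array([ 585.2, -257. ]), array([ 7.6, 34. ]), np.float64(1.1)] 134.3
w1_1 paddles 321 [array([ 623.7, -256.1]), array([ 9.8, 34.7]), np.float64(2.7)] 138.3
inner face med [587.8 159.1  47.2]
```

```bash
cat >> h.py <<'E'
TH=0.0305
CX=np.array([np.cos(TH),np.sin(TH),0]);CY=np.array([-np.sin(TH),np.cos(TH),0])
RS=np.array([589.6,159.5,20.])
def clamp_xy(p): d=np.array([p[0],p[1],0])-[RS[0],RS[1],0]; return d@CX,d@CY
def bases(c,zlo=28,zhi=46,amin=150):
    H=hsv(c);t=(H[...,0]>80)&(H[...,0]<98)&(H[...,1]>100)&(H[...,2]>40)
    P=cloud(c);out=[]
    t=t&(P[...,2]>zlo)&(P[...,2]<zhi)
    for a,ce,m in blobs(cv2.morphologyEx(t.astype(np.uint8),cv2.MORPH_CLOSE,np.ones((9,9))),amin):
        m=m&t
        (x,y),(w,h),an=cv2.minAreaRect(P[m][:,:2].astype(np.float32))
        if h>w: an+=90
        an=(an+90)%180-90
        out.append((x,y,max(w,h),min(w,h),np.radians(an)))
    return out
E
cat > pick.py <<'E'
import sys
from h import *
def pick(x,y,a):
    movep([x,y,230],down(a));open_gripper();wait(.2)
    c=camera("wrist");np.save("last.npy",c,allow_pickle=True);save(c,f"pk_{int(x)}_{int(y)}.png")
    b=[k for k in bases(c) if np.hypot(k[0]-x,k[1]-y)<60 and k[2]>95]
    print("seen",np.round(b,2))
    if len(b)!=1: print("STOP");return False
    x,y,_,_,a=b[0]
    movep([x,y,130],down(a)); g=movel([x,y,41],max_speed=100,guard=8)
    s=read_state();print("at",s["eef_pos"].round(1),g)
    clamp();wait(.2);s=read_state();print("gap",s["finger_gap"])
    movel([x,y,80],max_speed=80);wait(.2);s=read_state();print("lift gap",s["finger_gap"],s["ft_force"].round(1),s["time"])
    return s["finger_gap"]>25
E
python3 - <<'E'
from pick import *
print(pick(435.7,3.8,-0.03))
E
```

```text
seen [[ 4.3586e+02  5.6700e+00  1.0777e+02  3.9380e+01 -3.0000e-02]]
at [436.2   5.7  41.5] False
gap 35.193211969747416
lift gap 35.040022937608775 [ 0.4 -0.3 -1.6] 10.3333
True
```

```bash
cat >> pick.py <<'E'
def place(yc,xc=0):
    p=RS+CX*xc+CY*yc
    s=read_state();e=s["eef_pos"]
    movel([e[0],e[1],220],max_speed=200)
    print("gap hi",read_state()["finger_gap"])
    movel([p[0],p[1],220],down(TH),max_speed=200)
    print("gap over",read_state()["finger_gap"])
    movel([p[0],p[1],80],max_speed=120); wait(.2)
    print("gap low",read_state()["finger_gap"])
    g=movel([p[0],p[1],58],max_speed=25,guard=4)
    s=read_state();print("placed",s["eef_pos"].round(1),g,s["finger_gap"])
    open_gripper();wait(.2)
    movel([p[0],p[1],230],max_speed=150);wait(.2)
    c=camera("wrist");np.save("last.npy",c,allow_pickle=True);save(c,f"pl_{int(-yc)}.png")
    for k in bases(c,45,66)+bases(c): print(np.round(k,2),np.round(clamp_xy(k),1))
    print(read_state()["time"])
E
python3 - <<'E'
from pick import *
place(-23)
E
```

```text
gap hi 35.28866420076853
gap over 35.15322937629585
gap low 35.14177219337914
placed [590.1 136.4  61.4] True 35.29379017094126
[5.8907e+02 1.3685e+02 1.0655e+02 3.7760e+01 3.0000e-02] [ -1.2 -22.6]
16.85
```

```bash
sleep 1; ls pics
```

```text
pk_435_3.png
pl_23.png
side0.png
top0.png
topz.png
w1_0.png
w1_1.png
w1_2.png
wrist0.png
z0.png
z1.png
```

View pics/pl_23.png

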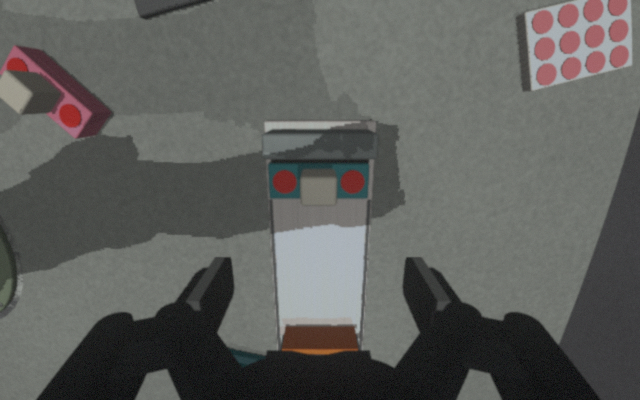

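Carrier 1 stands square on the bed against the fixed jaw, at about (320,183). Next is B.

Run:
```python
from pick import *
e=read_state()["eef_pos"]
if pick(435.2,-160.2,-0.232): place(-65)
```

```text
seen [[ 4.7736e+02 -1.8179e+02  1.0762e+02  3.9150e+01 -2.3000e-01]]
at [ 477.7 -181.9   41.6] False
gap 35.47081827850889
lift gap 35.407109212667635 [ 0.8  0.5 -2.5] 21.6917
gap hi 35.64972279546047
gap over 35.519830686847214
gap low 35.2572481475353
placed [591.4  94.5  61.4] True 35.4150953972049
[5.9010e+02 1.1518e+02 1.0808e+02 8.0130e+01 3.0000e-02] [ -0.8 -44.3]
28.6833
```

B had been knocked aside and was picked up from where it ended up. Next is C.

Run:
```python
from pick import *
if pick(430.5,-285.3,0.045): place(-107)
```

```text
seen [[ 4.3038e+02 -2.8547e+02  1.0774e+02  3.9310e+01  4.0000e-02]]
at [ 430.7 -285.7   41.6] False
gap 35.3440541234534
lift gap 35.018832952675105 [-0.5 -0.6 -1.4] 33.75
gap hi 35.45420901991066
gap over 35.20356221086869
gap low 35.28134978325757
placed [592.7  52.5  61.4] True 35.02140496402026
[590.84  93.95 121.27 108.2   -1.54] [ -0.8 -65.6]
41.125
```

View pics/pl_107.png

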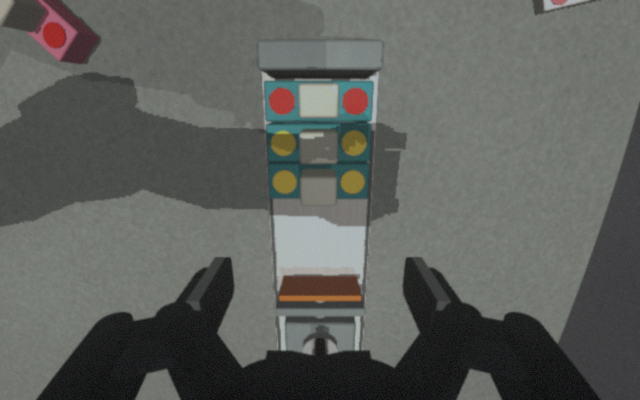

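All three carriers stand in a row, with blocks at rows 100, 143 and 182 and column 319. Now squeeze the lever.

Run:
```python
from h import *
movep([596.5,-256.3,230],down(TH));wait(.3)
c=camera("wrist");save(c,"sq0.png")
P=cloud(c);X,Y,Z=np.moveaxis(P,-1,0)
m=(X>550)&(X<660)&(Z>127)&(Z<145)&(Y>-300)&(Y<-220)
for a,ce,mm in blobs(m,100): print(a,cv2.minAreaRect(P[mm][:,:2].astype(np.float32)),np.median(Z[mm]))
s=read_state();print(s["eef_pos"],s["ft_force"],s["time"])
```

```text
372 ((585.6956176757812, -256.75775146484375), (7.605249404907227, 35.87571334838867), 1.65703284740448) 134.7568518244791
523 ((623.8988647460938, -255.2963409423828), (9.660326957702637, 35.129817962646484), 1.4220904111862183) 139.57599629142985
[ 596.70609817 -255.73555182  230.06630965] [ 0.7929649   0.08436192 -0.28298317] 42.6583
```

View pics/sq0.png

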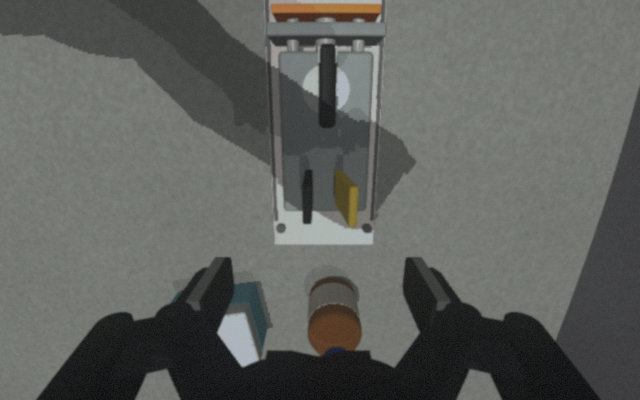

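Black paddle at (307,196), yellow lever at (346,198). The area around them is clear.

Run:
```python
from h import *
print(movel([596.0,-256.2,96],max_speed=80,guard=8))
print(read_state()["eef_pos"],read_state()["ft_force"].round(1))
clamp();wait(.3)
s=read_state();print(s["eef_pos"],s["ft_force"].round(1),s["finger_gap"],s["time"])
c=camera("side");save(c,"sd1.png",(250,130,470,290),3.4)
```

```text
False
[ 596.18569423 -256.26170989   96.39492213] [-0.   0.4 -0.5]
[ 597.18428276 -257.05514011   97.94991189] [-5.1  0.2 20.1] 27.18707628332791 45.3667
```

View pics/sd1.png

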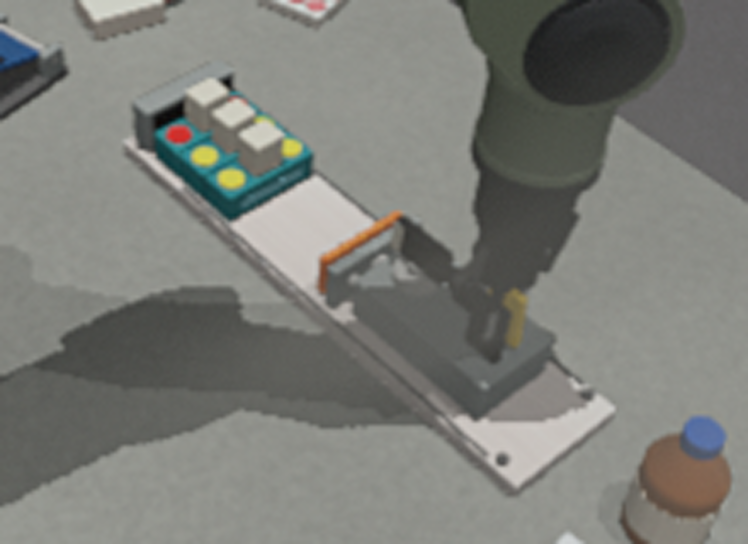

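Run:
```python
from h import *
s=read_state();e=s["eef_pos"];p0=e.copy();p0=np.array([596.0,-256.2,96.4])
print(movel(p0+CY*100,max_speed=50,guard=15))
wait(.3)
s=read_state();print(s["eef_pos"],s["ft_force"].round(1),s["finger_gap"],s["time"])
c=camera("side");save(c,"sd2.png",(250,130,470,290),3.4)
```

```text
False
[ 593.99311803 -156.83697136   97.94377486] [-6.   0.5 16.9] 27.42098342459142 47.8667
```

View pics/sd2.png

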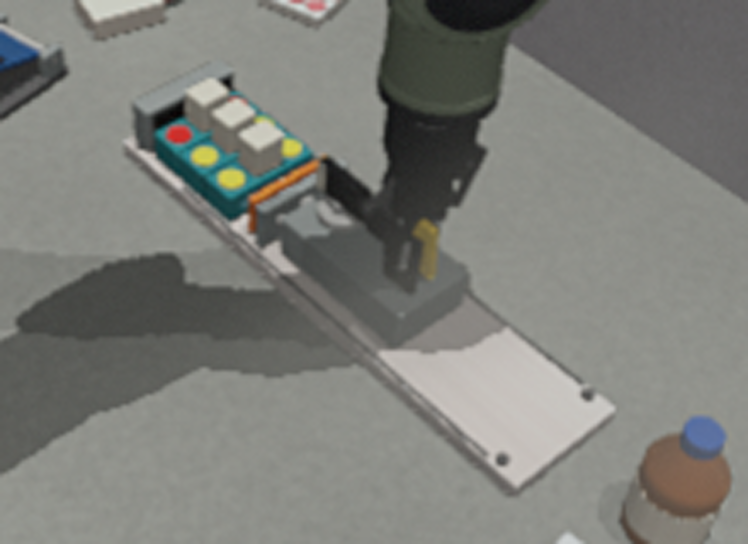

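The carriage followed the arm. The pad is now about 15–20 mm from the row, so the rest goes in small guarded steps.

Run:
```python
from h import *
p0=np.array([596.0,-256.2,96.4]);f0=read_state()["ft_force"]
for d in range(103,137,3):
    g=movel(p0+CY*d,max_speed=15,guard=6)
    s=read_state();f=(s["ft_force"]-f0);print(d,g,(s["eef_pos"]@CY-p0@CY).round(1),f.round(1),s["finger_gap"].round(1))
    if g or f@CY<-5: break
c=camera("side");save(c,"sd3.png",(250,130,470,290),3.4);print(s["time"])
```

```text
Traceback (most recent call last):
AttributeError: 'float' object has no attribute 'round'
```

Run:
```python
from h import *
p0=np.array([596.0,-256.2,96.4]);f0=read_state()["ft_force"]
for d in range(106,137,3):
    g=movel(p0+CY*d,max_speed=15,guard=6)
    s=read_state();f=(s["ft_force"]-f0);print(d,g,round(float(s["eef_pos"]@CY-p0@CY),1),f.round(1),round(float(s["finger_gap"]),1))
    if g or f@CY<-5: break
c=camera("side");save(c,"sd3.png",(250,130,470,290),3.4);print(s["time"])
```

```text
106 True 103.8 [  1.4   0.  -10.5] 27.1
48.475
```

View pics/sd3.png

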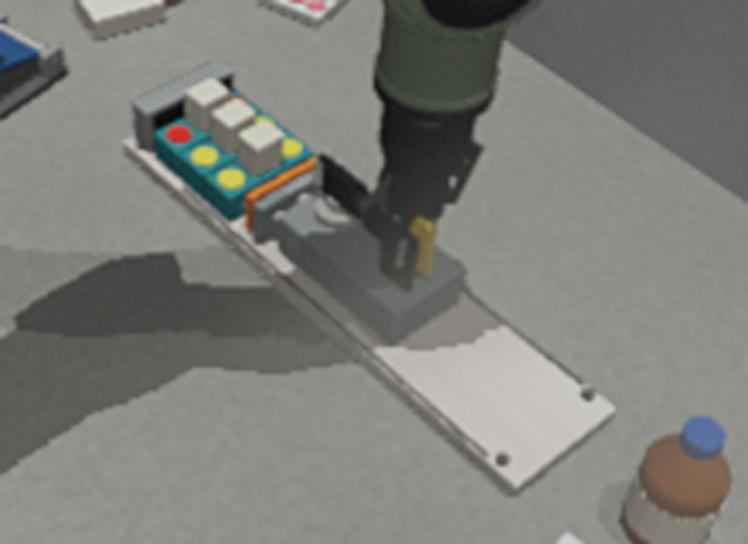

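The guard was tripped by the vertical force relaxing, not by contact. I'll watch the along-bed force instead.

Run:
```python
from h import *
p0=np.array([596.0,-256.2,97.9]);f0=read_state()["ft_force"]
for d in np.arange(106,140,2):
    g=movel(p0+CY*d,max_speed=15,guard=12)
    s=read_state();f=(s["ft_force"]-f0);print(d,g,round(float(s["eef_pos"]@CY-p0@CY),1),f.round(1),round(float(s["finger_gap"]),1))
    if g or f@CY<-4: break
c=camera("side");save(c,"sd3.png",(250,130,470,290),3.4);print(s["time"])
```

```text
106 True 105.0 [ 0.4  0.9 -0.5] 26.8
48.7333
```

View pics/sd3.png

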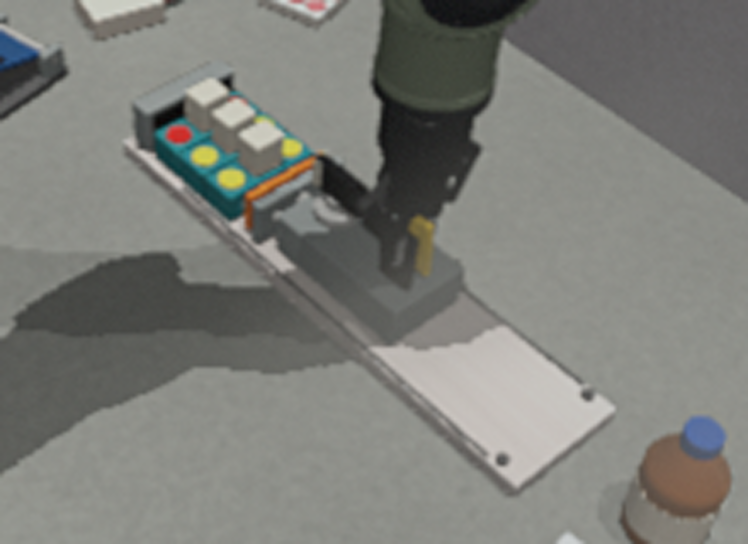

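Run:
```python
from h import *
s=read_state();p0=np.array([596.0,-256.2,96.9]);print(s["eef_pos"],s["ft_force"].round(1))
for d in np.arange(106.5,140,1.5):
    g=movel(p0+CY*d,max_speed=20,guard=25)
    s=read_state();f=s["ft_force"];print(d,g,round(float(s["eef_pos"]@CY-p0@CY),1),f.round(1),round(float(s["finger_gap"]),1))
    if g or f@CY<-4.5: break
c=camera("side");save(c,"sd4.png",(250,130,470,290),3.4);print(s["time"])
```

```text
[ 593.8424866  -151.45485229   98.02064102] [-3.5  2.   5.7]
106.5 False 106.1 [-2.2  0.8 13.5] 27.2
108.0 False 107.6 [-1.5  1.1 14.1] 27.3
109.5 False 109.1 [-2.5  0.5 13.5] 27.1
111.0 False 110.6 [-2.6  1.4 14. ] 27.2
112.5 False 112.1 [-1.2  0.2 13.7] 27.4
114.0 False 113.6 [-2.4  1.7 14.5] 27.2
115.5 False 115.1 [-1.7 -0.  13.2] 27.2
117.0 False 116.6 [-1.6  1.  13.7] 27.1
118.5 False 118.1 [-2.5  0.5 14.1] 27.2
120.0 False 119.5 [-1.5 -0.4 14.5] 27.2
121.5 False 120.8 [-1.5 -1.1 14. ] 27.3
123.0 False 122.1 [-0.6 -2.9 13.2] 26.9
124.5 False 123.5 [-1.6 -2.6 12.5] 26.6
126.0 False 124.8 [-1.1 -4.1 12.5] 27.4
127.5 False 126.3 [-1.1 -3.7 12.2] 27.3
129.0 False 127.8 [-1.3 -4.1 11.6] 27.1
130.5 False 129.3 [-1.3 -3.5 12.3] 27.5
132.0 False 130.8 [-1.4 -4.3 12.5] 27.0
133.5 False 132.1 [-0.5 -6.1 12.1] 26.9
53.55
```

View pics/sd4.png

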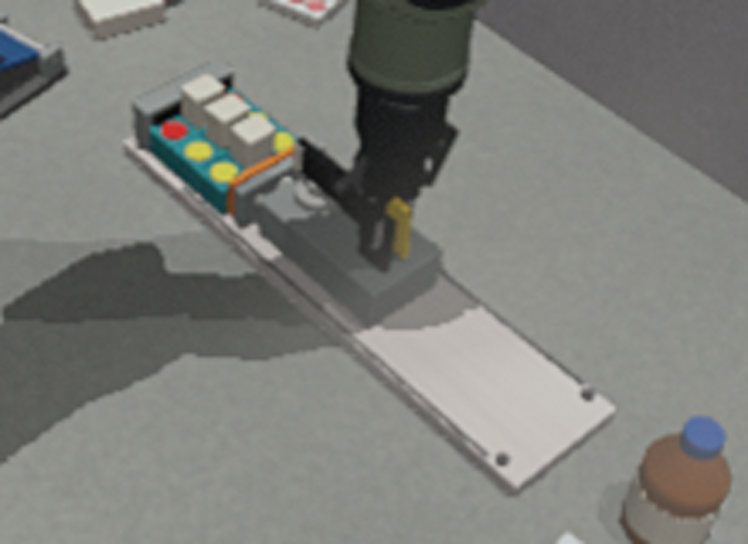

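Contact began at about 119 mm of travel, and the row is now pushed together against the fixed jaw. I'll ease back about 1.5 mm so the pad isn't preloaded, then let the lever go.

Run:
```python
from h import *
p0=np.array([596.0,-256.2,96.9])
movel(p0+CY*132,max_speed=20);wait(.2)
s=read_state();print(round(float((s["eef_pos"]-p0)@CY),1),s["ft_force"].round(1))
open_gripper();wait(.5)
s=read_state();e=s["eef_pos"];print(e,s["ft_force"].round(1),s["finger_gap"])
movel([e[0],e[1],230],max_speed=120)
movep([595,-60,300],down(TH));wait(.3)
c=camera("wrist");save(c,"rl.png");np.save("rl.npy",c,allow_pickle=True)
P=cloud(c);X,Y,Z=np.moveaxis(P,-1,0)
m=(X>550)&(X<660)&(Z>112)&(Z<130)&(Y>-100)&(Y<30)
for a,ce,mm in blobs(m,100): print("knob",a,cv2.minAreaRect(P[mm][:,:2].astype(np.float32)),np.median(Z[mm]))
m=(X>550)&(X<660)&(Z>125)&(Z<145)&(Y>-170)&(Y<-90)
for a,ce,mm in blobs(m,60): print("pad",a,cv2.minAreaRect(P[mm][:,:2].astype(np.float32)),np.median(Z[mm]))
for k in bases(c,45,66): print(np.round(k,2),np.round(clamp_xy(k),1))
print(read_state()["time"])
```

```text
130.7 [-1.2 -3.9 12.4]
[ 591.96303339 -124.26146738   96.88924985] [ 0.1  0.1 -0.7] 85.21454948302079
knob 744 ((595.6809692382812, -31.16695213317871), (14.027467727661133, 62.745662689208984), 2.184980630874634) 124.61178143462703
pad 223 ((581.5108032226562, -125.95601654052734), (8.004493713378906, 35.401466369628906), 1.3702024221420288) 134.58044356196842
pad 291 ((618.978271484375, -124.2542724609375), (9.616832733154297, 34.927188873291016), 2.377265453338623) 139.51036162488845
[5.9052e+02 8.9550e+01 1.0865e+02 8.9120e+01 3.0000e-02] [ -1.2 -69.9]
57.225
```

View pics/rl.png

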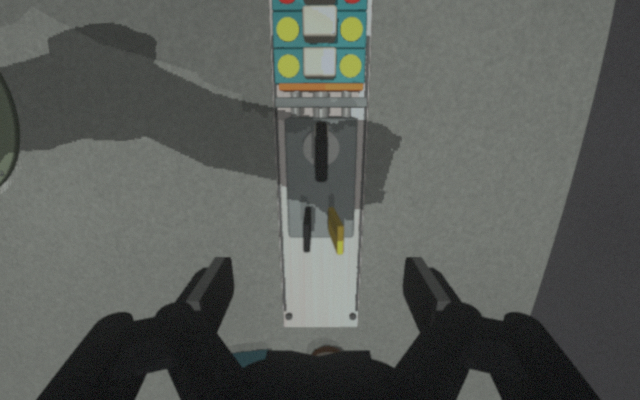

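The lever is back at rest (339,235), the pad (row 87) is against the row, and the knob is at (321,150). Next I check the wrist range for turning the knob.

Run:
```python
from h import *
print(read_state()["qpos"].round(2))
for a in np.arange(TH-0.3,TH+0.5+np.pi,0.3):
    q=inverse_kinematics([595.7,-31.2,91],down(a)); print(round(a,2),None if q is None else q.round(2))
c=np.load("rl.npy",allow_pickle=True).item();save(c,"rlz.png",(260,60,380,130),6)
c=np.load("w1_0.npy",allow_pickle=True).item()
```

```text
[-0.3   0.45  0.44  1.61 -0.2   1.14  0.22]
-0.27 [-0.31  0.7   0.38  1.8  -0.37  0.72  0.01]
0.03 [-0.27  0.69  0.33  1.8  -0.32  0.71  0.27]
0.33 [-0.24  0.68  0.28  1.8  -0.27  0.7   0.52]
0.63 [-0.2   0.67  0.23  1.8  -0.22  0.7   0.78]
0.93 [-0.17  0.66  0.17  1.79 -0.16  0.7   1.03]
1.23 [-0.12  0.66  0.1   1.79 -0.09  0.7   1.27]
1.53 [-0.07  0.66  0.04  1.79 -0.04  0.7   1.51]
1.83 [-0.03  0.65 -0.02  1.79  0.02  0.7   1.77]
2.13 [ 0.02  0.65 -0.09  1.78  0.09  0.71  2.01]
2.43 [ 0.06  0.66 -0.16  1.78  0.15  0.72  2.26]
2.73 [ 0.1   0.66 -0.22  1.78  0.2   0.72  2.51]
3.03 [ 0.71  1.04 -1.28  1.75  1.07  1.23  2.16]
3.33 [-0.64  0.93  0.98  1.82 -0.95  0.95 -2.18]
3.63 [-0.61  0.89  0.91  1.82 -0.89  0.91 -1.93]
```

View pics/rlz.png

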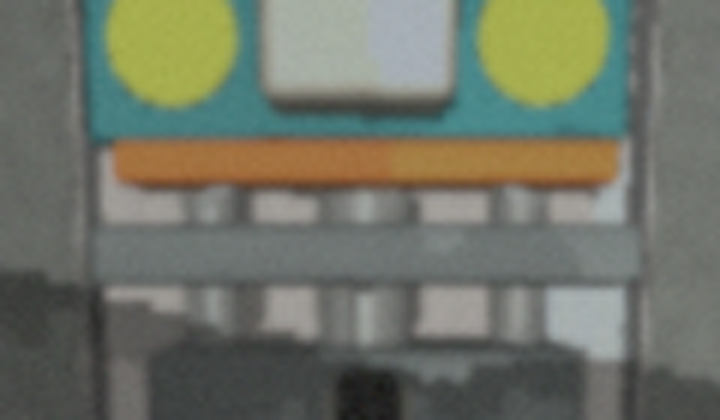

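```bash
cat > screw.py <<'E'
from h import *
K=[595.7,-31.2]
def look(name):
    movep([595,-60,300],down(TH));wait(.3)
    c=camera("wrist");save(c,name,(260,60,380,130),6);np.save(name+".npy",c,allow_pickle=True);return c
def turn(a0,dq,n=3):
    movep([*K,200],down(a0)); print(movel([*K,91],max_speed=80,guard=10))
    clamp();wait(.2);s=read_state();print("gap",s["finger_gap"],s["ft_force"].round(1))
    q=np.array(s["qpos"])
    q0=inverse_kinematics([*K,91],down(a0)); q=np.array(q0)
    for i in range(n):
        q[6]-=dq/n; goto_joints(q); s=read_state();print(s["qpos"][6].round(2),s["finger_gap"],s["ft_force"].round(1),s["torque"].round(2))
    open_gripper();wait(.2);movel([*K,200],max_speed=120);print(read_state()["time"])
E
python3 - <<'E'
from screw import *
turn(TH+0.005,2.2)
look("s1.png")
E
```

```text
False
gap 13.159910715335418 [ 5.3  0.7 -1.1]
-0.46 13.521231106556984 [ 9.7 -0.3 -4. ] [ 0.01 -1.72 -0.13]
-1.2 13.309399263839111 [12.  -2.2 -6.8] [-0.31 -2.19 -0.13]
-1.93 13.342396282605389 [11.4 -5.5 -6.7] [-0.78 -2.33 -0.1 ]
64.3083
```

View pics/s1.png

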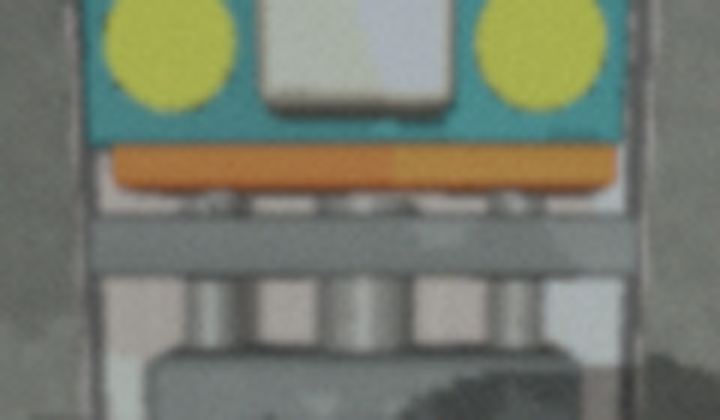

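The plate-to-pad gap shrank from about 40 to about 25 zoomed px, or roughly 3 mm, so the pad is sinking as expected. Next I locate the wing again and turn it further.

Run:
```python
from screw import *
import screw
c=np.load("s1.png.npy",allow_pickle=True).item()
P=cloud(c);X,Y,Z=np.moveaxis(P,-1,0)
m=(X>540)&(X<660)&(Z>112)&(Z<130)&(Y>-85)&(Y<30)
for a,ce,mm in blobs(m,100):
    r=cv2.minAreaRect(P[mm][:,:2].astype(np.float32));print("knob",a,r)
(x,y),(w,h),an=r
wa=np.radians(an if w<h else an+90) # short axis dir
wa=(wa+np.pi/2)%np.pi-np.pi/2
exp=TH-2.2+np.pi; print("wing short axis",wa,exp)
a0=wa if wa>0.3 else wa+np.pi
turn(a0,1.25,2)
look("s2.png")
```

```text
knob 781 ((595.811767578125, -31.490222930908203), (14.559021949768066, 63.455379486083984), 56.432029724121094)
wing short axis 0.9849247222692203 0.9720926535897929
False
gap 12.976092894768744 [-1.2  0.6  5.1]
0.1 13.2111407116336 [4.8 3.2 0.4] [ 0.6  -0.94 -0.15]
-0.53 13.223218151919994 [11.6  0.7 -5.4] [ 0.32 -2.27 -0.08]
72.8917
```

View pics/s2.png

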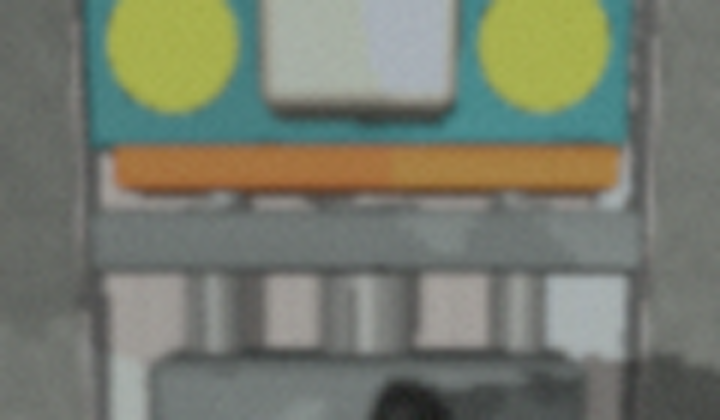

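Run:
```python
from h import *
for f in("rl.npy","s1.png.npy","s2.png.npy"):
    c=np.load(f,allow_pickle=True).item();im=c["image"].astype(float);P=cloud(c)
    H=hsv(c);o=(H[...,0]<22)&(H[...,1]>130)&(H[...,2]>80)
    out=[]
    for cols in((279,289),(303,312),(331,341)):
        g=im[75:118,cols[0]:cols[1]].mean((1)); sat=g[:,2]-g[:,0]; L=g.mean(1)
        # orange lower edge: sat half crossing
        k=np.argmax(sat);th=sat.max()/2
        j=k
        while sat[j]>th:j+=1
        ob=75+j-1+(sat[j-1]-th)/(sat[j-1]-sat[j])
        # orange upper
        j=k
        while sat[j]>th:j-=1
        ot=75+j+(th-sat[j])/(sat[j+1]-sat[j])
        d=np.diff(L);i0=int(ob-75)+1
        a=i0+np.argmin(d[i0:i0+8]);  # bright->plate
        w=np.clip(-d[a-1:a+2],0,None);pt=75+.5+(w*np.arange(a-1,a+2)).sum()/w.sum()
        b=a+2+np.argmax(d[a+2:a+16]);w=np.clip(d[b-1:b+2],0,None);pb=75+.5+(w*np.arange(b-1,b+2)).sum()/w.sum()
        out.append((ot,ob,pt,pb))
    print(f,np.round(out,2).tolist())
    xs=[316]*4;r=np.mean(out,0)
    w=onplane(c,[(316,v) for v in r],66)[:,1];w2=onplane(c,[(316,v) for v in r],74)[:,1]
    print("  padfront y %.1f padback %.1f plate top %.1f plate bot %.1f"%(w[0],w[1],w2[2],w2[3]))
```

```text
rl.npy [[83.21, 90.22, 96.56, 107.28], [82.89, 90.34, 96.43, 107.56], [82.97, 90.4, 96.41, 107.43]]
  padfront y 42.9 padback 34.7 plate top 27.5 plate bot 15.1
s1.png.npy [[83.99, 90.98, 94.89, 105.98], [83.91, 91.19, 94.87, 106.43], [83.81, 91.23, 94.8, 106.21]]
  padfront y 42.8 padback 34.6 plate top 30.2 plate bot 17.3
s2.png.npy [[84.17, 91.19, 94.34, 105.39], [83.96, 91.32, 94.5, 105.56], [83.95, 91.36, 94.5, 105.36]]
  padfront y 42.9 padback 34.7 plate top 30.9 plate bot 18.5
```

```bash
cat >> screw.py <<'E'
def wing(f):
    c=np.load(f,allow_pickle=True).item()
    P=cloud(c);X,Y,Z=np.moveaxis(P,-1,0)
    m=(X>540)&(X<660)&(Z>112)&(Z<130)&(Y>-85)&(Y<30)
    r=[cv2.minAreaRect(P[mm][:,:2].astype(np.float32)) for a,ce,mm in blobs(m,100)]
    print(r);(x,y),(w,h),an=r[0]
    wa=np.radians(an if w<h else an+90); return (wa+np.pi/2)%np.pi-np.pi/2
E
python3 - <<'E'
from screw import *
print("wing",wing("s2.png.npy"),"expected",.985-1.25)
# baseline: free pad-plate gap, from cloud in first pictures
for f in("w1_0.npy","w1_1.npy","rl.npy","s1.png.npy","s2.png.npy"):
    c=np.load(f,allow_pickle=True).item();P=cloud(c);H=hsv(c);X,Y,Z=np.moveaxis(P,-1,0)
    o=(H[...,0]<22)&(H[...,1]>130)&(H[...,2]>60)&(X>540)&(X<660)&(Z>61)&(Z<74)
    q=P[o]@CY; g=(X>540)&(X<660)&(Z>69)&(Z<80)&(H[...,1]<60)&(abs(P@CY-np.median(q)+15)<14)
    k=P[g]@CY; print(f,len(q),np.percentile(q,[5,50,95]).round(1),len(k),np.percentile(k,[5,50,95]).round(1),"diff",round(np.median(q)-np.median(k),2))
E
```

```text
[((595.5443725585938, -32.14832305908203), (63.63981246948242, 14.466879844665527), 74.6436538696289)]
wing -0.2680188010508662 expected -0.265
w1_0.npy 419 [-112.2 -108.  -104.7] 650 [-131.7 -125.6 -121.2] diff 17.61
w1_1.npy 386 [-113.7 -110.8 -107.1] 643 [-133.5 -128.2 -122.7] diff 17.4
rl.npy 493 [18.1 20.6 23.7] 1004 [-2.4  3.3  8.9] diff 17.29
s1.png.npy 488 [17.8 21.1 23.5] 931 [ 0.7  6.4 11. ] diff 14.72
s2.png.npy 490 [18.1 20.9 23.8] 934 [ 2.2  6.8 12.4] diff 14.11
```

The wing turned as commanded, but the pad is only about 3.4 mm in by vision (the carriage gave way about 0.7 mm). I'll turn further for margin.

Run:
```python
from screw import *
import screw
screw.K=[595.6,-31.9]
turn(-0.268,1.2,2)
look("s3.png")
print("wing",wing("s3.png.npy"),-.268-1.2)
for f in("s2.png.npy","s3.png.npy"):
    c=np.load(f,allow_pickle=True).item();P=cloud(c);H=hsv(c);X,Y,Z=np.moveaxis(P,-1,0)
    o=(H[...,0]<22)&(H[...,1]>130)&(H[...,2]>60)&(X>540)&(X<660)&(Z>61)&(Z<74)
    q=P[o]@CY; g=(X>540)&(X<660)&(Z>69)&(Z<80)&(H[...,1]<60)&(abs(P@CY-np.median(q)+15)<14)
    k=P[g]@CY; print(f,len(q),np.percentile(q,[5,50,95]).round(1),len(k),np.percentile(k,[5,50,95]).round(1),"diff",round(np.median(q)-np.median(k),2))
```

```text
False
gap 13.309025765389285 [ 8.1 -2.9 -1.9]
-1.15 13.378043099201067 [ 8.8 -2.1 -2.8] [-0.21 -1.44 -0.09]
-1.75 13.264595028561768 [ 8.1 -3.7 -3.9] [-0.25 -1.6  -0.08]
79.85
[((595.4612426757812, -31.613059997558594), (63.12818908691406, 14.516408920288086), 5.510961055755615)]
wing -1.4746119114227785 -1.468
s2.png.npy 490 [18.1 20.9 23.8] 934 [ 2.2  6.8 12.4] diff 14.11
s3.png.npy 490 [17.9 21.2 23.5] 999 [ 3.1  8.7 14.4] diff 12.44
```

View pics/s3.png

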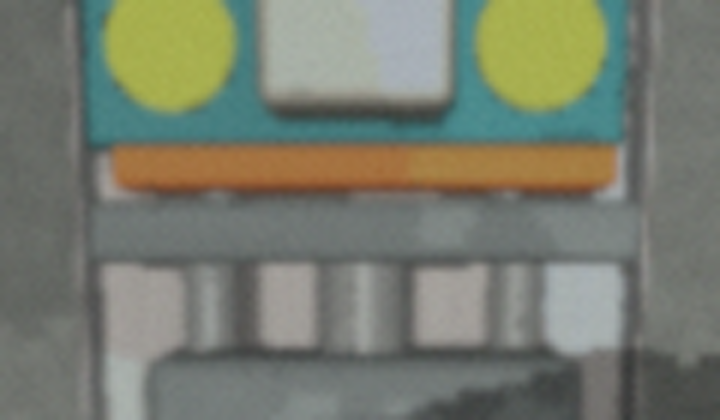

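The pad is now about 5 mm in. Next I look at the pedal.

Run:
```python
from h import *
clamp()
for p in ([450,330,300],):
    movep(p,down(np.pi/2));wait(.3)
c=camera("wrist");save(c,"pd.png");np.save("pd.npy",c,allow_pickle=True)
P=cloud(c);H=hsv(c)
b=(H[...,0]>100)&(H[...,0]<125)&(H[...,1]>120)&(P[...,2]>15)
for a,ce,m in blobs(b,100): print(a,ce,P[m].min(0).round(),P[m].max(0).round())
print(read_state()["time"])
```

```text
1761 [352.18966496 178.50028393] [369. 325.  39.] [519. 419. 444.]
84.1917
```

View pics/pd.png

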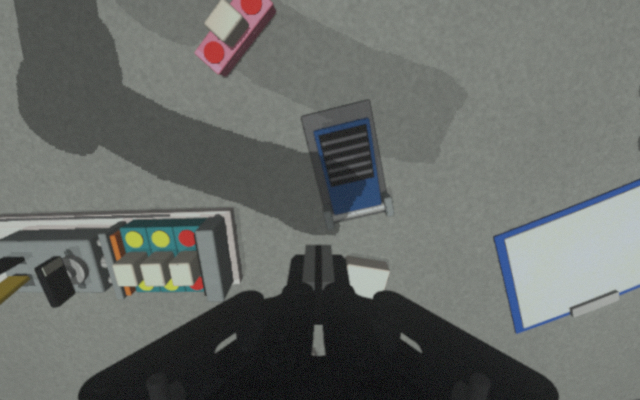

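The tread stripes span (320,128) to (373,186), centred near (347,156). The hinge is at (360,212).

Run:
```python
from h import *
c=np.load("pd.npy",allow_pickle=True).item();P=cloud(c)
def at(u,v,r=3): return np.median(P[v-r:v+r+1,u-r:u+r+1].reshape(-1,3),axis=0).round(1)
for u,v in((347,156),(344,130),(351,183),(356,200),(360,212)): print((u,v),at(u,v))
m=np.zeros(P.shape[:2],np.uint8)
cv2.fillPoly(m,[np.array([[320,128],[366,126],[373,181],[330,186]])],1)
q=P[m>0];q=q[(q[:,2]>20)&(q[:,2]<100)];print("tread mean",q.mean(0).round(1))
d=at(360,212)[:2]-at(347,156)[:2];print("hinge dist",np.hypot(*d),np.arctan2(d[1],d[0]))
save(c,"pdz.png",(290,90,410,225),4.4)
```

```text
(347, 156) [433.6 366.9  65.5]
(344, 130) [400.4 361.7  73.5]
(351, 183) [472.8 374.5  51.8]
(356, 200) [499.5 383.6  44.3]
(360, 212) [518.9 390.5  40. ]
tread mean [433.1 367.1  65.2]
hinge dist 88.5045196586027 0.26991866635333484
```

View pics/pdz.png

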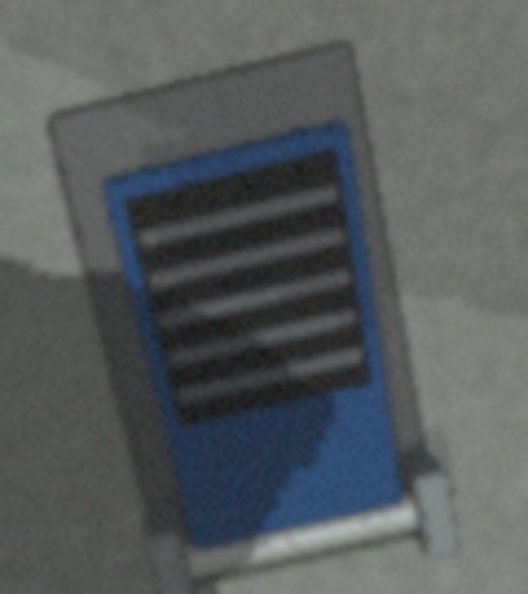

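Run:
```python
from h import *
x,y=430,366
movep([x,y,110],down(np.pi/2));wait(.2)
f0=read_state()["ft_force"]
g=movel([x,y,60],max_speed=40,guard=2.5);s=read_state();print("contact",g,s["eef_pos"].round(1),(s["ft_force"]-f0).round(1))
z=s["eef_pos"][2];zs=z
while z>zs-32:
    z-=2; movel([x,y,z],max_speed=30,guard=25); s=read_state();f=s["ft_force"]-f0
    print(round(z,1),s["eef_pos"].round(1),f.round(1))
    if f[2]>15: break
t=s["time"]
c=camera("side");save(c,"ped.png",(200,110,360,220),4.5)
wait(2.1);s=read_state();print("held",s["time"]-t,s["eef_pos"].round(1),(s["ft_force"]-f0).round(1))
movel([x,y,150],max_speed=60);wait(.3);s=read_state();print(s["ft_force"]-f0,s["time"])
```

```text
contact True [429.6 365.8  64.8] [1.3 1.3 2.9]
62.8 [430.  366.2  62.8] [-0.9  0.1  3.7]
60.8 [430.  366.1  60.8] [-0.7  0.9  3.6]
58.8 [430.  366.1  58.8] [-1.6  1.1  4. ]
56.8 [430.  366.1  56.8] [-1.7 -0.1  4.3]
54.8 [430.  366.1  54.8] [-1.4  0.8  4.7]
52.8 [430.  366.   52.9] [-2.6  0.5  4.6]
50.8 [429.9 366.   50.9] [-3.   0.   6.8]
48.8 [429.9 366.1  48.9] [-2.3  0.5  6.8]
46.8 [429.9 366.   46.9] [-3.4  1.3  7.2]
44.8 [429.8 366.1  44.9] [-4.5 -0.   6.7]
42.8 [429.9 366.2  43.8] [-6.5 -4.1 23.7]
held 2.1500000000000057 [429.8 366.2  43.7] [-7.6 -3.4 23.3]
[0.70605314 0.35296997 0.13624867] 93.3417
```

View pics/ped.png

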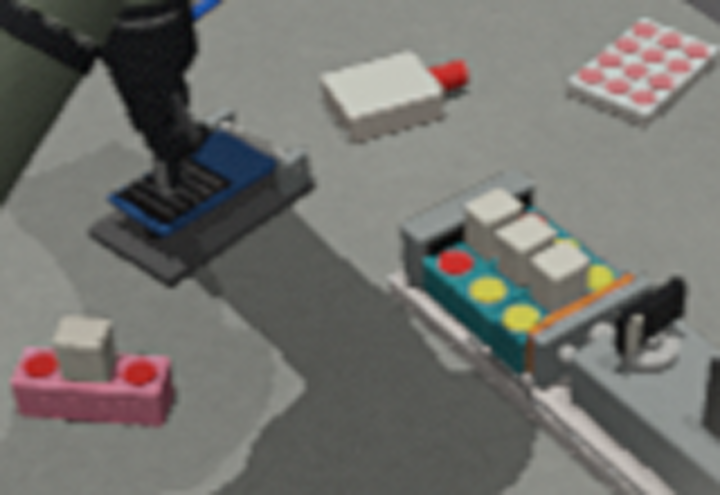

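The pedal sank about 21 mm, met a hard stop and was held there for 2.1 s. Now a final check of the pad, the row and the pedal.

Run:
```python
from screw import *
movel([430,366,300],max_speed=200)
movep([450,330,300],down(np.pi/2));wait(.2);c=camera("wrist")
P=cloud(c);print("pedal tread z",np.median(P[153:160,344:351,2]))
look("s4.png")
for f in("s3.png.npy","s4.png.npy"):
    c=np.load(f,allow_pickle=True).item();P=cloud(c);H=hsv(c);X,Y,Z=np.moveaxis(P,-1,0)
    o=(H[...,0]<22)&(H[...,1]>130)&(H[...,2]>60)&(X>540)&(X<660)&(Z>61)&(Z<74)
    q=P[o]@CY; g=(X>540)&(X<660)&(Z>69)&(Z<80)&(H[...,1]<60)&(abs(P@CY-np.median(q)+15)<14)
    k=P[g]@CY; print(f,"diff",round(np.median(q)-np.median(k),2))
movep([560,100,330],down(np.pi/2));wait(.2);c=camera("wrist");save(c,"fin.png")
for k in bases(c,45,66): print(np.round(k,2),np.round(clamp_xy(k),1))
print(read_state()["time"])
```

```text
pedal tread z 65.49164792078886
s3.png.npy diff 12.44
s4.png.npy diff 11.5
[588.86 102.69 116.67 108.69  -1.55] [ -2.5 -56.8]
97.975
```

View pics/fin.png

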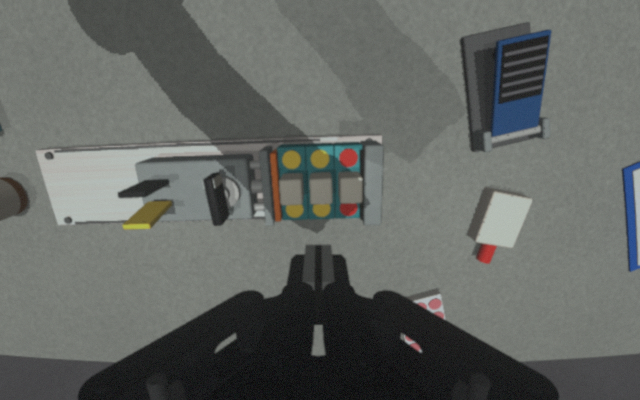

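The three carriers are clamped square at columns 291–350, the lever is at rest, the pedal is up (tread at 65.5 mm) and nothing else has moved.

```bash
python3 -c "
from workcell import *
finish_job()"
```

```text
the job is handed in; nothing more can be done
```

I handed the job in at about 98 s with every step carried out; the job reports no verdict.

- **Carriers:** All three teal carriers stand in a row on the bed, square across it and about 1–2 mm off its middle line. One had been knocked aside before I reached it, so I found it again and picked it up from there. I left the pink look-alike alone.
- **Jaw:** I squeezed the lever, slid the jaw until the row met the fixed jaw, eased it back slightly and let the lever go so that it locked. I then turned the wing knob 4.65 rad.
- **Pad:** By camera the pad is about 5 to 6 mm in. After the second of three turns of the knob I could only see about 3.4 mm, less than the turning should have given, so I tightened further. My last two measurements disagree by about 1 mm, but both are well above 3 mm.
- **Pedal:** It sank about 21 mm (23 mm was expected), met a hard stop at about 23 N and was held there for 2.1 s. Its tread came back to its starting height of 65.5 mm.
- **Final view:** The lever was at rest and the arm was clear. The flask and the visible edge of the bottle looked where they had been. The tip box was out of that last picture, and I didn't measure any of the three.

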